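Load reground tool holders into the lathe tray, bits to the red edge

TASK

The two bright-metal tool holders are back from the grinder: put one in each nest of the grey tray, standing on its base on the yellow painted outline, both with the bit pointing straight at the tray's red edge, and let go. Lower them in rather than dropping them, and leave the black holder where it stands.

Things in the scene. Friction and masses are not known exactly. Their poses are not given: they have to be found in the camera images.
- holder_1: Tool holder, bright silvery metal: upright block 64 long (x), 32 wide (y), 44 mm tall; a bit 14 wide, 12 mm high sticks out 24 mm from the middle of its +x end, 20 mm above the base. Origin: underside of the block, below the block's centre (bit not counted); x the way the bit points, z up. 0.5 kg, loose on the bench. Grip it across the 32 mm, in its upper 30 mm.
- holder_2: Tool holder, bright silvery metal (twin of holder_1; either nest suits either): upright block 64 long (x), 32 wide (y), 44 mm tall; a bit 14 wide, 12 mm high sticks out 24 mm from the middle of its +x end, 20 mm above the base. Origin: underside of the block, below the block's centre (bit not counted); x the way the bit points, z up. 0.5 kg, loose on the bench. Grip it across the 32 mm, in its upper 30 mm.
- holder_black: Tool holder, black with a brass-coloured bit: upright block 64 long (x), 32 wide (y), 44 mm tall; a bit 14 wide, 12 mm high sticks out 24 mm from the middle of its +x end, 20 mm above the base. Origin: underside of the block, below the block's centre (bit not counted); x the way the bit points, z up. 0.5 kg, loose on the bench. A bystander: it stays where it is.
- tray: Grey tray fixed to the bench, 133 (x) by 174 mm (y), floor 4 mm thick, rims and middle rib 10 mm high, +x edge red. Origin: on the bench under the middle of the red edge's outer side; x points out across the red edge, z up. Two nests 116 by 64 mm with yellow outlines: a holder's origin belongs at x = -82, y = +50 or -50, z = 4 mm, its x along the tray's x.
Not all that is in view belongs to the job. What is shaped like the holder_2 but pink or purple is not meant.

How it is judged (in metres and radians):
At the end, for the whole second after the job is handed in: One bright holder in each nest, upright on the tray floor (within 5 mm of height and 7 degrees of tilt), within 15 mm lengthwise and 17 mm sideways of the outline, bit pointing to the red edge within 12.6 degrees, at rest; the black holder within 20 mm of where it began (((x of holder_1 in the frame of tray between -0.097 and -0.067 m and y of holder_1 in the frame of tray between 0.033 and 0.067 m and z of each of holder_1, holder_2 in the frame of tray below 0.009 m and angle between each of holder_1, holder_2's own z axis and vertical below 0.12 rad and angle between the x axis of each of holder_1, holder_2 and the x axis of tray, either way round below 0.22 rad and x of tray in the frame of holder_1 above 0.04 m and linear speed of each of holder_1, holder_2 below 0.02 m/s and x of holder_2 in the frame of tray between -0.097 and -0.067 m and y of holder_2 in the frame of tray between -0.067 and -0.033 m and x of tray in the frame of holder_2 above 0.04 m) or (x of holder_1 in the frame of tray between -0.097 and -0.067 m and y of holder_1 in the frame of tray between -0.067 and -0.033 m and z of each of holder_1, holder_2 in the frame of tray below 0.009 m and angle between each of holder_1, holder_2's own z axis and vertical below 0.12 rad and angle between the x axis of each of holder_1, holder_2 and the x axis of tray, either way round below 0.22 rad and x of tray in the frame of holder_1 above 0.04 m and linear speed of each of holder_1, holder_2 below 0.02 m/s and x of holder_2 in the frame of tray between -0.097 and -0.067 m and y of holder_2 in the frame of tray between 0.033 and 0.067 m and x of tray in the frame of holder_2 above 0.04 m)) and distance of holder_black from where it was at the start of the episode below 0.02 m); the robot touches nothing.
It fails at once if a bright holder is dropped (moving faster than 0.8 m/s out of the fingers: a fall of more than about 30 mm) ((contact force between the fingers and holder_1 below 0.05 N and linear speed of holder_1 above 0.8 m/s) or (contact force between the fingers and holder_2 below 0.05 N and linear speed of holder_2 above 0.8 m/s)).
It fails at once if the black holder is moved by more than 20 mm (distance of holder_black from where it was at the start of the episode above 0.02 m).
It also fails if it takes over 56 s, if anything falls off the work surface, if the arm or the gripper's body presses on something with over 40 N, if the wrist force passes 120 N, or if a joint passes its speed limit or range.

ROBOT

A 6-joint arm with a two-finger parallel gripper is mounted at the origin on the work surface. World frame = base frame: x ahead of the robot, y to its left, z up, the work surface at z = 0. Lengths are in mm, angles in rad, forces in N, time in s.
With the tool pointing down it reaches from about 350 to 875 mm from the base axis. Payload 4.2 kg.
Tool frame: the origin (TCP) lies at the very end of the fingers, on their centre line; the grasp point (between the pads) lies 19 mm behind it; z points along the fingers, y is the line along which they close (so a half turn about z gives the same grasp; the last joint's range is limited). The gripper opens to 85 mm and grips with 20 to 120 N. Pads are 22 mm wide; open, the fingers measure 114 mm over their backs; the gripper's body (76 mm by 85 mm) begins 54 mm behind the grasp point. The pads swing forward as they close: fully open they stand 13 mm farther back than shut.
Start: joints at [-0.876, 0.385, 0.008, 0, -1.194, -0.259], TCP at [263.847, -566.555, 231.312] pointing down, gripper open.
Joint ranges: [-3.14, 3.14], [-1.21, 2.06], [-1.07, 1.41], [-3.16, 2.05], [-2.99, -0.16], [-3.1, 3.1]. Speed limits (rad/s): [2.79, 2.79, 3.14, 3.14, 3.14, 3.14].

INTERFACE

Orientations are given as a unit quaternion [x, y, z, w].
In Python, from bench import read_state, get_image, camera_model, job_done gives the robot as it stands.
- The arm moves only by the shell command python3 -m handwheel 'ROWS'. ROWS is JSON, a list of rows, each a list of 7 numbers: the shift along the tool's x, y, z in m, then the turn, a rotation vector about the tool's x, y, z in rad, then the gripper's target within -1 to 1 (fully open at 1, half-way at 0, shut at -1). In form: [[dx, dy, dz, wx, wy, wz, jaw], ...]. A call has 1 to 10 rows; each row is the pose to reach, as a shift and turn from the pose commanded when the call began, along the tool's axes at that moment; what a row does not reach only later rows make up. A row lasts 1/8 s, in which the tool goes at most 62.5 mm and 10.7 degrees, less where a joint would pass 70% of its speed; a pose out of reach is approached as far as the arm can. A call with a gripper value outside its range is refused whole. The fingers move at their own pace and stop on an object; the grip force is fixed at half the most. Time passes only in rows, so rows that repeat a pose let the fingers close. It gives the time, the measured TCP pose, the force, the opening and the grip force at its end, in the units of the state.
- read_state(): the state, without advancing time (a new reading comes with each control period).
- get_image(name): name is "scene" or "top"; returns (picture, depth): 400x640x3 uint8, blue, green, red; 400x640 float32, mm along the optical axis (not along the pixel's ray), 0 where there is no reading.
- camera_model(name): a dict with "K" (3x3 intrinsics, pixels), "dist" ([k1, k2, p1, p2, k3] as OpenCV has them; the pictures are not rectified), "rvec" (rotation vector, rad) and "tvec" (3), from world to camera coordinates, as OpenCV has them. Camera axes: x right, y down, z forward; pixel columns grow to the right and rows downward; lengths in mm; the calibration is good to about 2 mm. A picture is of the moment at which its call begins. camera_model takes no time and is no camera call.
- job_done(): hands the job in; it is judged then, once.
The state is a dict: "clock": time; "joints": joint angles; "joint_vel": joint speeds; "joint_efforts": joint torques, N m; "position": TCP position; "ee_rot": TCP orientation; "contact_force": force on the tool from outside, world axes, zero at the start; "wrist_torque": the same for the moment, N m; "gripper_width": finger opening in mm; "grasp_force": force on a finger pad.
Only numpy, scipy, OpenCV 4.12 (cv2) and the standard library are available. Lean on these libraries where they do the work, as an engineer would, in place of code of your own. Each camera call takes 0.05 s, during which the arm holds its last target. There are 200 camera calls.

## Working session

There is one attempt and no reset: what is moved stays moved. The work goes in short steps, Python scripts to look and compute and a shell command to move; the robot and the scene stay as the last step left them, time stands still between calls to the robot, and variables do not carry over. Pictures are saved under pics/ and viewed, at most 10 in all, crops included, and the job is handed in when it is done.

```bash
mkdir -p pics; ls; python3 - <<'E'
from bench import *
import cv2,numpy as np
for n in("scene","top"):
    p,d=get_image(n); cv2.imwrite(f"pics/{n}0.png",p); np.save(f"pics/{n}0.npy",d)
    m=camera_model(n); R=cv2.Rodrigues(np.array(m["rvec"],float))[0]
    print(n,np.array(m["K"]).round(1).tolist(),m["dist"],(-R.T@np.array(m["tvec"]).ravel()).round(),R[2].round(2))
print(read_state())
E
```

```text
pics
scene [[395.3, 0.0, 319.7], [0.0, 395.3, 199.5], [0.0, 0.0, 1.0]] [-0.08008101  0.          0.          0.          0.        ] [1117.  -41.  434.] [-0.84  0.01 -0.55]
top [[517.9, 0.0, 319.8], [0.0, 517.9, 201.0], [0.0, 0.0, 1.0]] [-0.0175553  0.         0.         0.         0.       ] [412.  -3. 965.] [ 0.11 -0.01 -0.99]
{'clock': 0.1, 'joints': array([-8.76385453e-01,  3.85513251e-01,  6.76706901e-03, -4.01947127e-04,
       -1.19404205e+00, -2.58579511e-01]), 'joint_vel': array([-1.99966562e-03, -2.36280211e-03,  3.03036832e-03, -8.64406466e-05,
        7.47856146e-04,  1.03713435e-04]), 'joint_efforts': array([-8.46505372e-04, -3.93320024e+01,  1.88928115e+01,  4.19792980e+00,
       -2.65820490e-03, -1.01260600e-06]), 'position': array([ 263.62534522, -566.10090559,  230.31741273]), 'ee_rot': array([-2.16122585e-01,  9.76365711e-01,  9.70690886e-04, -2.90814628e-04]), 'contact_force': array([ 0.30095558, -0.59984847,  0.13469583]), 'wrist_torque': array([-0.00573058, -0.00098729, -0.01998793]), 'grasp_force': 0.0, 'gripper_width': 85.33601344702275}
```

View pics/top0.png

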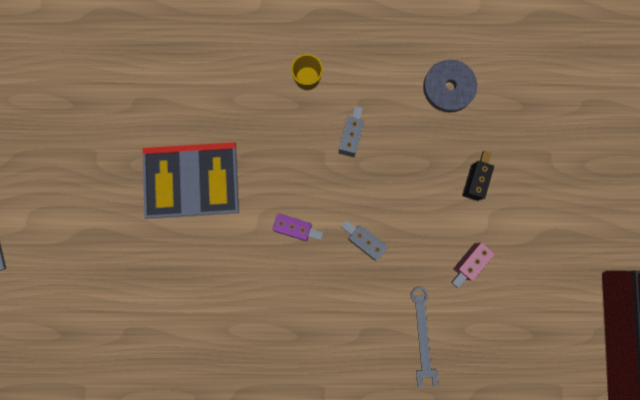

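View pics/scene0.png

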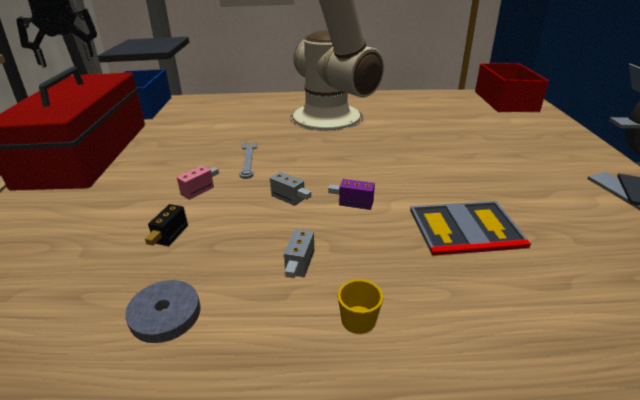

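Top view. The bright candidates are (351,132), with its bit up at (358,112), and (368,240), with its bit up-left at (347,227). Lookalikes to leave alone are the purple one at (293,227), the pink one at (475,262) and the black one at (480,180). The wrench at (422,335) is also grey. The tray is at (190,180), with its red edge on the far (+x) side. I choose the two grey blocks.

```bash
cat > h.py <<'E'
from bench import *
import cv2,numpy as np
def cam(n):
    m=camera_model(n); return np.array(m["K"],float),np.array(m["dist"],float),cv2.Rodrigues(np.array(m["rvec"],float))[0],np.array(m["tvec"],float).ravel()
def rays(n,px):
    K,D,R,t=cam(n); u=cv2.undistortPoints(np.array(px,float).reshape(-1,1,2),K,D)[:,0]
    return -R.T@t,np.c_[u,np.ones(len(u))]@R
def plane(n,px,z):
    c,r=rays(n,px); return c+r*((z-c[2])/r[:,2])[:,None]
def cloud(n,d):
    v,u=np.mgrid[:400,:640]; c,r=rays(n,np.c_[u.ravel(),v.ravel()]); return (c+r*d.reshape(-1,1)).reshape(400,640,3)
def block(P,m):
    """top face rect: centre, axis angle; bit direction from points at bit height"""
    t=P[m&(P[...,2]>37)&(P[...,2]<52)]; b=P[m&(P[...,2]>25)&(P[...,2]<36)]
    (c,s,a)=cv2.minAreaRect(t[:,:2].astype(np.float32)); q=cv2.boxPoints((c,s,a)); e=[q[1]-q[0],q[2]-q[1]]
    x=max(e,key=np.linalg.norm); x=x/np.linalg.norm(x); c=np.array(c)
    far=b[np.linalg.norm(b[:,:2]-c,axis=1)>38]
    if len(far) and (far[:,:2].mean(0)-c)@x<0: x=-x
    return c,sorted(s),np.arctan2(x[1],x[0]),len(t),len(far),np.median(t[:,2])
E
python3 - <<'E'
from h import *
p=cv2.imread("pics/top0.png"); d=np.load("pics/top0.npy"); P=cloud("top",d)
v,u=np.mgrid[:400,:640]
print("bench z",np.median(P[300:390,100:380,2]))
for n,(a,b) in dict(A=(351,132),B=(366,240),black=(480,178),purple=(296,228),pink=(474,264)).items():
    m=(np.hypot(u-a,v-b)<36)&(d>0); print(n,[np.round(k,3) for k in block(P,m)])
hsv=cv2.cvtColor(p,cv2.COLOR_BGR2HSV)
roi=np.zeros((400,640),bool); roi[135:225,135:245]=1
yel=((abs(hsv[...,0].astype(int)-24)<7)&(hsv[...,1]>180)&(hsv[...,2]>90)&roi).astype(np.uint8)
red=(((hsv[...,0]<6)|(hsv[...,0]>174))&(hsv[...,1]>150)&(hsv[...,2]>80)&roi).astype(np.uint8)
for c in cv2.findContours(yel,0,2)[0]:
    if cv2.contourArea(c)>100:
        q=plane("top",c.reshape(-1,2),4); r=cv2.minAreaRect(q[:,:2].astype(np.float32)); print("yel",r)
c=max(cv2.findContours(red,0,2)[0],key=cv2.contourArea); q=plane("top",c.reshape(-1,2),10)
print("red",cv2.minAreaRect(q[:,:2].astype(np.float32)),q[:,:2].min(0),q[:,:2].max(0))
a=cv2.resize(p[95:275,255:495],None,fx=3.3,fy=3.3,interpolation=2); cv2.imwrite("pics/crop1.png",a)
E
```

```text
bench z 0.5241789872313234
A [array([645.576, -68.314]), array([32.008, 81.79 ]), np.float32(-0.264), np.int64(596), np.int64(54), np.float64(44.531)]
B [array([441.808, -94.744]), array([32.347, 63.986]), np.float32(0.9), np.int64(658), np.int64(80), np.float64(44.597)]
black [array([ 555.063, -299.96 ]), array([32.774, 62.783]), np.float32(-0.323), np.int64(642), np.int64(81), np.float64(44.524)]
purple [array([469.438,  41.597]), array([31.917, 64.14 ]), np.float32(-1.865), np.int64(649), np.int64(78), np.float64(44.522)]
pink [array([ 405.17 , -284.861]), array([33.322, 72.323]), np.float32(2.412), np.int64(693), np.int64(73), np.float64(44.475)]
yel ((550.8226928710938, 282.15460205078125), (85.8415756225586, 29.97911262512207), 2.1311936378479004)
yel ((557.0643310546875, 182.99783325195312), (85.7247085571289, 31.15810203552246), 3.7454330921173096)
red ((617.5631713867188, 235.87936401367188), (12.6494140625, 172.77218627929688), 3.8078012466430664) [607.43778305 149.72406171] [628.91635837 322.22100943]
```

View pics/crop1.png

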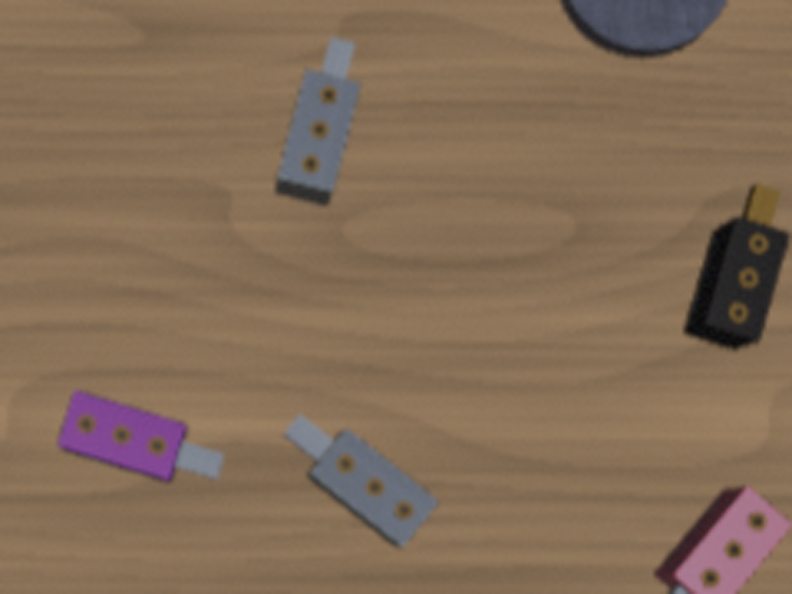

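The crop confirms the choice: both grey blocks have bright bits, A pointing up (crop 340,55) and B up-left (crop 308,437). Purple and pink are clearly different. A's rectangle is contaminated (82 mm long), so I'll refine it and print the first shift in tool axes.

```bash
cat >> h.py <<'E'
def go(x,y,z,phi):
    """shift/turn in tool axes from the present pose to TCP (x,y,z) pointing down, tool x along phi deg (mod 180)"""
    from scipy.spatial.transform import Rotation as Ro
    s=read_state(); R=Ro.from_quat(s["ee_rot"]); cur=np.degrees(np.arctan2(*R.as_matrix()[[1,0],0]))
    k=phi+180*round((cur-phi)/180); t=np.radians(k)
    T=np.array([[np.cos(t),np.sin(t),0],[np.sin(t),-np.cos(t),0],[0,0,-1]]).T; T=np.c_[[np.cos(t),np.sin(t),0],[np.sin(t),-np.cos(t),0],[0,0,-1]]
    print("clock %.2f"%s["clock"],"shift",(R.inv().apply(np.array([x,y,z])-s["position"])/1000).round(4),"turn",(R.inv()*Ro.from_matrix(T)).as_rotvec().round(3),"w %.1f j6 %.2f"%(s["gripper_width"],s["joints"][5]))
E
python3 - <<'E'
from h import *
d=np.load("pics/top0.npy"); P=cloud("top",d); v,u=np.mgrid[:400,:640]
for n,a,b in(("A",351,132),("B",366,240)):
    m=(np.hypot(u-a,v-b)<36)&(P[...,2]>41)&(P[...,2]<48)
    m=cv2.morphologyEx(m.astype(np.uint8),cv2.MORPH_OPEN,np.ones((5,5)))>0
    print(n,[np.round(k,3) for k in block(P,m)])
go(645,-68,140,np.degrees(-.25))
E
```

```text
A [array([633.948, -65.527]), array([31.826, 56.487]), np.float32(-0.242), np.int64(407), np.int64(0), np.float64(44.531)]
B [array([441.915, -94.799]), array([32.149, 63.941]), np.float32(0.895), np.int64(485), np.int64(0), np.float64(44.67)]
clock 0.10 shift [-0.556   0.2904  0.0908] turn [ 0.002 -0.001  0.686] w 85.3 j6 -0.26
```

```bash
python3 - <<'E'
from h import *
q=np.array([[319,129],[311,163],[328,94],[375,487],[404,510],[346,463],[319,131.5]])/3.3+[255-.35,95-.35]
w=plane("top",q,44); print(w.round(1).tolist()); 
for i in(0,3): e=w[i+2]-w[i+1]; print(np.arctan2(e[1],e[0]))
E
python3 -m handwheel '[[-0.556,0.29,0.09,0,0,0.686,1],[-0.556,0.29,0.09,0,0,0.686,1],[-0.556,0.29,0.09,0,0,0.686,1],[-0.556,0.29,0.09,0,0,0.686,1],[-0.556,0.29,0.09,0,0,0.686,1],[-0.556,0.29,0.09,0,0,0.686,1],[-0.556,0.29,0.09,0,0,0.686,1],[-0.556,0.29,0.09,0,0,0.686,1],[-0.556,0.29,0.09,0,0,0.686,1],[-0.556,0.29,0.09,0,0,0.686,1]]'
```

```text
[[637.3, -66.3, 44.0], [618.2, -61.8, 44.0], [657.0, -71.4, 44.0], [440.8, -95.5, 44.0], [428.5, -111.0, 44.0], [453.7, -80.0, 44.0], [635.9, -66.3, 44.0]]
-0.2411722493733091
0.889618728223825
clock: 1.35
position: [633.1, -84.3, 143.8]
ee_rot: [0.125, 0.992, -0.0, -0.0]
contact_force: [1.0, -0.5, 0.2]
gripper_width: 85.5
grasp_force: 0.0
```

```bash
python3 - <<'E'
from h import *
go(637,-66,14,np.degrees(-.242))
E
```

```text
clock 1.35 shift [0.0007 0.0187 0.1298] turn [-0.    -0.001 -0.008] w 85.5 j6 -1.94
```

```bash
python3 -m handwheel '[[0,0,0,0,0,0,1],[0,0,0,0,0,0,1]]'; python3 - <<'E'
from h import *
go(637,-66,14,np.degrees(-.242))
E
```

```text
clock: 1.6
position: [631.9, -85.9, 143.7]
ee_rot: [0.125, 0.992, -0.0, -0.001]
contact_force: [-0.0, 0.9, 0.3]
gripper_width: 85.3
grasp_force: 0.0
clock 1.60 shift [-0.0003  0.0206  0.1296] turn [-0.001 -0.002 -0.008] w 85.3 j6 -1.94
```

```bash
python3 -m handwheel '[[0,0.0205,0.03,0,0,-0.008,1],[0,0.0205,0.06,0,0,-0.008,1],[0,0.0205,0.09,0,0,-0.008,1],[0,0.0205,0.11,0,0,-0.008,1],[0,0.0205,0.13,0,0,-0.008,1],[0,0.0205,0.13,0,0,-0.008,1],[0,0.0205,0.13,0,0,-0.008,1]]'; python3 - <<'E'
from h import *
p,d=get_image("scene"); cv2.imwrite("pics/g1.png",cv2.resize(p[150:310,200:440],None,fx=3,fy=3))
go(637,-66,14,np.degrees(-.242))
E
```

```text
clock: 2.48
position: [637.8, -67.1, 15.6]
ee_rot: [0.121, 0.993, 0.0, 0.001]
contact_force: [-0.3, 0.1, -0.3]
gripper_width: 85.2
grasp_force: 0.0
clock 2.52 shift [0.0012 0.0006 0.0018] turn [ 0.001  0.002 -0.001] w 85.4 j6 -1.96
```

View pics/g1.png

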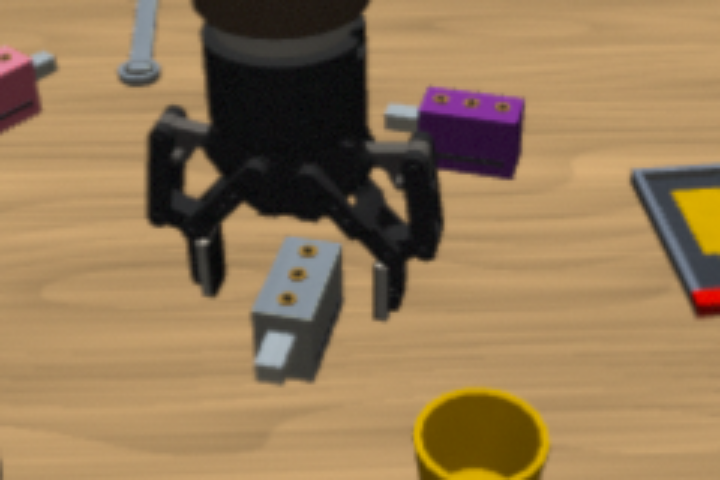

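The open fingers straddle block A, with tips at crop (205,290) and (380,315) and the block's middle at about (297,300), so it is centred. Close and lift.

```bash
python3 -m handwheel '[[0,0,0,0,0,0,-1],[0,0,0,0,0,0,-1],[0,0,0,0,0,0,-1],[0,0,0,0,0,0,-1],[0,0,0,0,0,0,-1],[0,0,0,0,0,0,-1]]'
```

```text
clock: 3.28
position: [637.9, -66.2, 15.0]
ee_rot: [0.121, 0.993, 0.0, 0.0]
contact_force: [-0.9, 0.2, 5.0]
gripper_width: 31.3
grasp_force: 61.6
```

```bash
python3 -m handwheel '[[0,0,-0.02,0,0,0,-1],[0,0,-0.05,0,0,0,-1],[0,0,-0.08,0,0,0,-1],[0,0,-0.1,0,0,0,-1],[0,0,-0.1,0,0,0,-1],[0,0,-0.1,0,0,0,-1]]'; python3 - <<'E'
from h import *
go(539,281,80,3.7)
E
```

```text
clock: 4.03
position: [635.8, -66.1, 112.0]
ee_rot: [0.121, 0.993, -0.0, -0.002]
contact_force: [0.0, 0.2, -4.9]
gripper_width: 30.8
grasp_force: 60.8
clock 4.03 shift [0.1773 0.3137 0.0326] turn [ 0.    -0.005 -0.308] w 30.8 j6 -1.96
```

```bash
python3 -m handwheel '[[0.02,0.03,0,0,0,-0.04,-1],[0.045,0.08,0,0,0,-0.08,-1],[0.07,0.125,0,0,0,-0.13,-1],[0.095,0.17,0,0,0,-0.18,-1],[0.12,0.21,0,0,0,-0.23,-1],[0.145,0.255,0,0,0,-0.28,-1],[0.165,0.29,0,0,0,-0.308,-1],[0.177,0.314,0.01,0,0,-0.308,-1],[0.177,0.314,0.02,0,0,-0.308,-1],[0.177,0.314,0.032,0,0,-0.308,-1]]'; python3 -m handwheel '[[0,0,0,0,0,0,-1],[0,0,0,0,0,0,-1]]'; python3 - <<'E'
from h import *
p,d=get_image("scene"); cv2.imwrite("pics/n1.png",cv2.resize(p[120:280,360:600],None,fx=3,fy=3))
go(539,281,20,3.7)
E
```

```text
clock: 5.28
position: [540.2, 280.2, 80.5]
ee_rot: [-0.033, 0.999, -0.001, -0.001]
contact_force: [0.2, 0.4, -5.7]
gripper_width: 31.2
grasp_force: 60.8
clock: 5.52
position: [541.3, 280.3, 82.4]
ee_rot: [-0.032, 0.999, -0.0, 0.0]
contact_force: [-0.0, 0.2, -4.9]
gripper_width: 31.2
grasp_force: 60.8
clock 5.58 shift [0.0025 0.0006 0.0628] turn [0.    0.001 0.   ] w 31.3 j6 -2.25
```

View pics/n1.png

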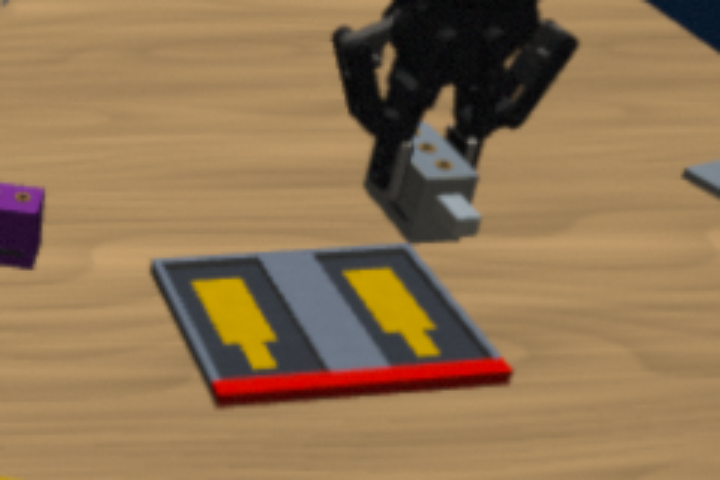

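The bit points to the red edge and the block hangs level above the left nest. Next I lower it slowly: on-floor TCP z is about 19, from 82 now.

```bash
python3 -m handwheel '[[0.0025,0.0005,0.01,0,0,0,-1],[0.0025,0.0005,0.025,0,0,0,-1],[0.0025,0.0005,0.04,0,0,0,-1],[0.0025,0.0005,0.05,0,0,0,-1],[0.0025,0.0005,0.056,0,0,0,-1],[0.0025,0.0005,0.06,0,0,0,-1],[0.0025,0.0005,0.062,0,0,0,-1],[0.0025,0.0005,0.063,0,0,0,-1],[0.0025,0.0005,0.063,0,0,0,-1]]'
```

```text
clock: 6.7
position: [538.5, 281.5, 19.7]
ee_rot: [-0.033, 0.999, 0.0, 0.0]
contact_force: [0.4, 0.6, -4.5]
gripper_width: 31.4
grasp_force: 60.9
```

```bash
python3 -m handwheel '[[0,0,0.001,0,0,0,-1],[0,0,0.001,0,0,0,-1]]'; python3 -m handwheel '[[0,0,0,0,0,0,0.1],[0,0,0,0,0,0,0.3],[0,0,0,0,0,0,0.5],[0,0,0,0,0,0,0.5],[0,0,0,0,0,0,0.5]]'; python3 -m handwheel '[[0,0,-0.02,0,0,0,0.5],[0,0,-0.05,0,0,0,0.6],[0,0,-0.09,0,0,0,0.8],[0,0,-0.12,0,0,0,1],[0,0,-0.12,0,0,0,1],[0,0,-0.12,0,0,0,1]]'; python3 - <<'E'
from h import *
go(442,-95,130,np.degrees(.893))
E
```

```text
clock: 6.95
position: [538.6, 281.6, 19.0]
ee_rot: [-0.033, 0.999, 0.0, 0.0]
contact_force: [-0.7, -0.8, -1.5]
gripper_width: 31.0
grasp_force: 61.2
clock: 7.58
position: [538.4, 281.4, 18.5]
ee_rot: [-0.033, 0.999, 0.0, 0.0]
contact_force: [0.2, 0.2, 0.2]
gripper_width: 63.9
grasp_force: 0.0
clock: 8.32
position: [537.8, 281.0, 137.8]
ee_rot: [-0.033, 0.999, -0.0, -0.001]
contact_force: [0.1, 0.3, -1.2]
gripper_width: 85.1
grasp_force: 0.0
clock 8.32 shift [ 0.1202 -0.369   0.008 ] turn [ 0.    -0.001 -0.828] w 85.1 j6 -2.25
```

```bash
python3 -m handwheel '[[0.03,-0.05,0,0,0,-0.15,1],[0.05,-0.1,0,0,0,-0.3,1],[0.07,-0.15,0,0,0,-0.45,1],[0.09,-0.2,0,0,0,-0.6,1],[0.1,-0.25,0,0,0,-0.75,1],[0.11,-0.3,0,0,0,-0.828,1],[0.12,-0.35,0,0,0,-0.828,1],[0.12,-0.369,0.008,0,0,-0.828,1],[0.12,-0.369,0.008,0,0,-0.828,1],[0.12,-0.369,0.008,0,0,-0.828,1]]'; python3 -m handwheel '[[0,0,0,0,0,0,1],[0,0,0,0,0,0,1]]'; python3 - <<'E'
from h import *
go(442,-95,14,np.degrees(.893))
E
```

```text
clock: 9.57
position: [442.6, -94.4, 129.9]
ee_rot: [-0.432, 0.902, 0.0, -0.001]
contact_force: [-0.3, -0.2, 1.0]
gripper_width: 85.3
grasp_force: 0.0
clock: 9.82
position: [443.1, -94.0, 130.5]
ee_rot: [-0.433, 0.902, -0.0, 0.0]
contact_force: [0.3, 0.5, -0.1]
gripper_width: 85.3
grasp_force: 0.0
clock 9.82 shift [0.0014 0.0002 0.1165] turn [-0.     0.     0.002] w 85.3 j6 -0.83
```

```bash
python3 -m handwheel '[[0.0015,0,0.03,0,0,0,1],[0.0015,0,0.06,0,0,0,1],[0.0015,0,0.09,0,0,0,1],[0.0015,0,0.105,0,0,0,1],[0.0015,0,0.115,0,0,0,1],[0.0015,0,0.115,0,0,0,1],[0.0015,0,0.115,0,0,0,1]]'; python3 - <<'E'
from h import *
p,d=get_image("scene"); cv2.imwrite("pics/g2.png",cv2.resize(p[110:270,180:420],None,fx=3,fy=3))
E
```

```text
clock: 10.7
position: [442.6, -95.7, 16.0]
ee_rot: [-0.432, 0.902, -0.0, 0.001]
contact_force: [-0.2, 0.4, 0.3]
gripper_width: 85.4
grasp_force: 0.0
```

View pics/g2.png

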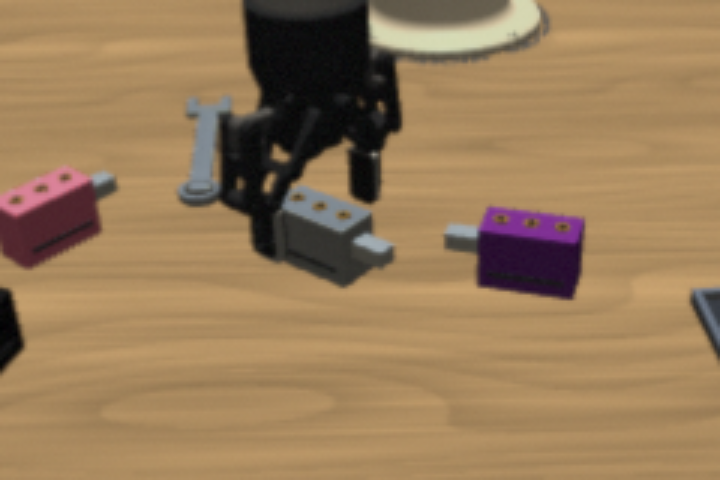

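The fingers, at (270,250) and (368,195), straddle block B, centre about (320,225). Close and lift.

```bash
python3 -m handwheel '[[0,0,0,0,0,0,-1],[0,0,0,0,0,0,-1],[0,0,0,0,0,0,-1],[0,0,0,0,0,0,-1],[0,0,0,0,0,0,-1],[0,0,0,0,0,0,-1]]'; python3 -m handwheel '[[0,0,-0.02,0,0,0,-1],[0,0,-0.05,0,0,0,-1],[0,0,-0.08,0,0,0,-1],[0,0,-0.11,0,0,0,-1],[0,0,-0.13,0,0,0,-1],[0,0,-0.13,0,0,0,-1],[0,0,-0.13,0,0,0,-1]]'; python3 - <<'E'
from h import *
go(545,182,80,3.7)
E
```

```text
clock: 11.5
position: [441.8, -95.8, 15.8]
ee_rot: [-0.432, 0.902, 0.0, -0.0]
contact_force: [-2.0, 2.1, 4.9]
gripper_width: 31.0
grasp_force: 61.0
clock: 12.38
position: [440.5, -95.9, 143.8]
ee_rot: [-0.432, 0.902, 0.001, -0.001]
contact_force: [-0.6, -0.6, -5.6]
gripper_width: 31.5
grasp_force: 60.9
clock 12.38 shift [-0.2821  0.0927  0.0635] turn [ 0.002 -0.003  0.828] w 31.5 j6 -0.82
```

```bash
python3 -m handwheel '[[-0.03,0.01,0,0,0,0.1,-1],[-0.07,0.02,0,0,0,0.22,-1],[-0.11,0.035,0,0,0,0.34,-1],[-0.15,0.05,0,0,0,0.46,-1],[-0.19,0.065,0,0,0,0.58,-1],[-0.23,0.08,0.01,0,0,0.7,-1],[-0.26,0.088,0.02,0,0,0.79,-1],[-0.282,0.0925,0.04,0,0,0.828,-1],[-0.282,0.0925,0.06,0,0,0.828,-1],[-0.282,0.0925,0.063,0,0,0.828,-1]]'; python3 -m handwheel '[[0,0,0,0,0,0,-1],[0,0,0,0,0,0,-1]]'; python3 - <<'E'
from h import *
go(545,182,19.8,3.7)
E
```

```text
clock: 13.62
position: [544.2, 180.8, 78.6]
ee_rot: [-0.033, 0.999, -0.002, -0.004]
contact_force: [0.6, -0.7, -4.7]
gripper_width: 30.9
grasp_force: 60.6
clock: 13.88
position: [546.9, 181.8, 83.1]
ee_rot: [-0.033, 0.999, 0.0, 0.001]
contact_force: [0.3, 0.4, -4.9]
gripper_width: 30.8
grasp_force: 60.6
clock 13.88 shift [0.002  0.0003 0.0633] turn [0.    0.001 0.001] w 30.8 j6 -2.11
```

```bash
python3 -m handwheel '[[0.002,0,0.01,0,0,0,-1],[0.002,0,0.025,0,0,0,-1],[0.002,0,0.04,0,0,0,-1],[0.002,0,0.05,0,0,0,-1],[0.002,0,0.056,0,0,0,-1],[0.002,0,0.06,0,0,0,-1],[0.002,0,0.062,0,0,0,-1],[0.002,0,0.063,0,0,0,-1],[0.002,0,0.063,0,0,0,-1]]';python3 -m handwheel '[[0,0,0.001,0,0,0,-1],[0,0,0.001,0,0,0,-1]]'
```

```text
clock: 15.0
position: [544.7, 181.9, 19.8]
ee_rot: [-0.033, 0.999, 0.0, 0.0]
contact_force: [0.3, -0.2, -2.6]
gripper_width: 30.8
grasp_force: 60.9
clock: 15.25
position: [544.8, 181.9, 19.8]
ee_rot: [-0.033, 0.999, 0.0, 0.0]
contact_force: [-2.4, -0.2, 5.5]
gripper_width: 30.8
grasp_force: 62.1
```

On the floor. Next I release, rise and move aside, then check.

```bash
python3 -m handwheel '[[0,0,0,0,0,0,0.1],[0,0,0,0,0,0,0.3],[0,0,0,0,0,0,0.5],[0,0,0,0,0,0,0.5],[0,0,0,0,0,0,0.5]]'; python3 -m handwheel '[[0,0,-0.02,0,0,0,0.5],[0,0,-0.05,0,0,0,0.6],[0,0,-0.09,0,0,0,0.8],[0,0,-0.14,0,0,0,1],[0.04,-0.05,-0.18,0,0,0,1],[0.08,-0.1,-0.2,0,0,0,1],[0.1,-0.15,-0.2,0,0,0,1],[0.1,-0.2,-0.2,0,0,0,1],[0.1,-0.2,-0.2,0,0,0,1],[0.1,-0.2,-0.2,0,0,0,1]]'; python3 - <<'E'
from h import *
p,d=get_image("top"); P=cloud("top",d); v,u=np.mgrid[:400,:640]
s,_=get_image("scene")
cv2.imwrite("pics/end.png",np.vstack([cv2.resize(p[110:240,110:290],None,fx=2.2,fy=2.2),cv2.resize(s[160:290,370:550],None,fx=2.2,fy=2.2)]))
for n,(a,b) in dict(R=(217,185),L=(163,187),black=(480,178)).items():
    m=(np.hypot(u-a,v-b)<32)&(d>0)
    print(n,[np.round(k,3) for k in block(P,m)])
E
```

```text
clock: 15.88
position: [544.5, 181.7, 18.3]
ee_rot: [-0.033, 0.999, -0.0, -0.0]
contact_force: [-0.5, 0.7, -0.5]
gripper_width: 64.3
grasp_force: 0.0
clock: 17.12
position: [457.9, -24.5, 218.4]
ee_rot: [-0.032, 0.999, 0.0, 0.0]
contact_force: [0.4, 0.2, 0.3]
gripper_width: 85.4
grasp_force: 0.0
R [array([561.526, 183.595]), array([32.296, 73.063]), np.float32(0.066), np.int64(523), np.int64(1), np.float64(48.208)]
L [array([549.587, 281.042]), array([32.622, 86.119]), np.float32(-3.081), np.int64(696), np.int64(33), np.float64(48.155)]
black [array([ 555.041, -300.425]), array([33.137, 62.802]), np.float32(-0.317), np.int64(635), np.int64(80), np.float64(44.414)]
```

View pics/end.png

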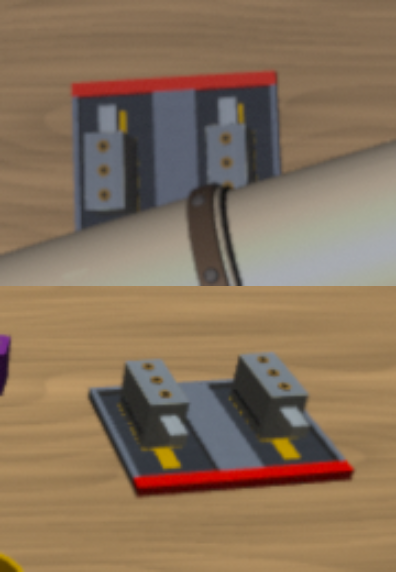

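Both holders stand in their nests with bits towards the red edge. In the top half their middle holes are at (103,170) and (226,162). A quick check casts these rays, with a tighter height cut.

```bash
python3 - <<'E'
from h import *
w=plane("top",np.array([[103,170],[226,162]])/2.2+110-.25,48)[:,:2]
a=.065; R=np.array([[np.cos(a),np.sin(a)],[-np.sin(a),np.cos(a)]])
print(w,(w-[623.9,236.4])@R.T)
p,d=get_image("top"); P=cloud("top",d); v,u=np.mgrid[:400,:640]
m=(np.hypot(u-157,v-187)<32)&(P[...,2]>44)
print([np.round(k,3) for k in block(P,m)])
E
```

```text
[[537.9711873  282.16552661]
 [544.81984363 182.48861548]] [[-82.77468704  51.25032159]
 [-82.41493129 -48.66094544]]
[array([537.998, 280.503]), array([33.548, 62.731]), np.float32(0.066), np.int64(617), np.int64(0), np.float64(48.392)]
```

```bash
python3 -c "
from bench import *
print(job_done())"
```

```text
the job is handed in; nothing more can be done
None
```

Both bright holders stand upright in the tray nests with their bits towards the red edge, within about 2 mm of the outlines by camera; the black holder was not moved, and I handed the job in at about 17 s, verdict not shown.

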